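Hang a power module on the test stand and start its test

ROBOT

A 6-joint arm with a two-finger parallel gripper is mounted at the origin on a cart in front of the work surface, level with it; the furniture and walls round the work are solid. World frame = base frame: x ahead of the robot, y to its left, z up, the work surface at z = 0. Lengths are in mm, angles in rad, forces in N, time in s.
With the tool pointing down it reaches from about 350 to 725 mm from the base axis. Payload 4.3 kg.
Tool frame: the origin (TCP) lies midway between the tips of the shut fingers; the grasp point (between the pads) lies ctrl.tcp_to_grasp behind it (ctrl.tcp_to_grasp is the distance from the TCP to the grasp point, in mm); z points along the fingers, y is the line along which they close (so a half turn about z gives the same grasp; the last joint's range is limited). The gripper opens to 85 mm and grips with 20 to 120 N. Pads are 22 mm wide; open, the fingers measure 114 mm over their backs; the gripper's body (76 mm by 85 mm) begins 54 mm behind the grasp point. The pads swing forward as they close: fully open they stand 13 mm farther back than shut.
Start: joints at [1.168, 0.377, 0.081, 1.274, 0, 1.46], TCP at [165.971, 550.564, 231.329] pointing down, gripper open.
Joint ranges: [-2.72, 2.72], [-0.84, 1.66], [-1.02, 1.22], [-1.77, 2.12], [-1.37, 1.28], [-3.14, 3.14]. Speed limits (rad/s): [2.57, 2.57, 3.14, 3.14, 3.14, 3.14].

INTERFACE

Orientations are given as a unit quaternion [x, y, z, w].
In Python, from cell import ctrl, eyes gives the robot as it stands.
- The arm moves only by the tool servo_tool, never from a script. Its arguments are lists of equal length, an entry for each row: "linear": the shift along the world's x, y, z normalised to -1 to 1, where 1 is 0.04 m, a list of three; "dr": the turn, a rotation vector about the world's x, y, z normalised to -1 to 1, where 1 is 0.12 rad, a list of three; "fingers": the opening, from 0 (shut) to 1 (fully open). In form: {"linear": [[dx, dy, dz], ...], "dr": [[ax, ay, az], ...], "fingers": [fingers, ...]}. A call has 1 to 8 rows; each row shifts and turns the commanded pose from where the row before left it; what a row does not reach is not made up. A row lasts 1/8 s, in which the tool goes at most 62.5 mm and 10.7 degrees, less where a joint would pass 70% of its speed; a pose out of reach is approached as far as the arm can. A call with a number of a shift or a turn outside -1 to 1 is refused whole. A call with a gripper value outside its range is refused whole. The fingers move at their own pace and stop on an object; "squeeze" is the grip in N (left out, the last holds). Time passes only in rows, so rows that do not move let the fingers close. It gives the time, the measured TCP pose, the force, the opening and the grip force at its end, in the units of the state.
- ctrl.read_state(): the state, without advancing time (a new reading comes with each control period).
- eyes.get_image(name): name is "side" or "top"; returns a dict with "img" (420x560x3 uint8, blue, green, red), "depth" (420x560 float32, mm along the optical axis (not along the pixel's ray), 0 where there is no reading), "intrinsics" (3x3 intrinsics, pixels), "pose" (4x4, takes a point from camera to world coordinates). Camera axes: x right, y down, z forward; pixel columns grow to the right and rows downward; lengths in mm; the calibration is good to about 2 mm. A picture is of the moment at which its call begins.
- ctrl.finish_job(): hands the job in; it is judged then, once.
Trained networks look in a picture, given as the dict that the camera call returned (one of the last four; its "shot" number tells which), for a name from the list of things; names that differ only in an ending like _2 or _b are one class to them, and where a whole thing is asked for, a point or a joint stands for the part that bears it (a point fixed in the world has none). Each returns a list of dicts, best first, with "conf" (0 to 1); they miss things now and then, are a little off and sometimes report something else, mostly with a low value. They report only what shows in the picture. A call takes as long as a camera call.
- eyes.look_for(query, picture): "box" ([left, top, right, bottom] in pixels, round what is visible of it).
- eyes.cut_out(query, picture): "mask" (420x560 bool, what is visible of it) and "box" ([left, top, right, bottom] in pixels, round what is visible of it).
The state is a dict: "clock": time; "joint_pos": joint angles; "joint_velocities": joint speeds; "joint_efforts": joint torques, N m; "position": TCP position; "tcp_rot": TCP orientation; "ft_force": force on the tool from outside, world axes, zero at the start; "torque": the same for the moment, N m; "finger_gap": opening from 0.0 (shut) to 1.0 (fully open); "gripper_force": force on a finger pad.
Only numpy, scipy, OpenCV 4.12 (cv2) and the standard library are available. Lean on these libraries where they do the work, as an engineer would, in place of code of your own. Each camera call takes 0.05 s, during which the arm holds its last target. There are 200 camera calls.

TASK

Hang the power module on the sloping test stand, with its green terminal strip at the top: pass both screw heads through the wide openings of its keyholes and slide it down until the narrow slots are fully home on both screws. Then press the green start button gently but fully down, keep it down for a good second, and release it so that it springs back up. Leave the red stop button and the other things on the bench alone; the module must stay hanging home.

Things in the scene. Friction and masses are not known exactly. Their poses are not given: they have to be found in the camera images.
- module: Loose power module, 0.2 to 0.42 kg: aluminium plate 110 (its x) x 140 (y) x 4 mm; on it, centred, a black finned housing 90 (x) x 36 mm (y), top 44 mm above the plate's underside: grasp across the 36 mm. Green terminal strip at x = +48 mm, 18 mm high. Origin: centre of the underside, z up. Keyholes at y = +/-50 mm: a 19 mm square opening centred at x = -9, then a 10 mm wide slot towards +x, ending at x = 12.5 mm
- seat_left (a point): where the left screw's axis is when the module is home: module (9, 50, 0) mm, on the underside, 3.5 mm before the end of the left narrow slot and 18 mm from the centre of the wide opening
- seat_right (a point): the same for the right keyhole, at module (9, -50, 0) mm
- stand_face: Sloping face of the fixed blue-grey test stand: 180 mm up the slope, 190 mm wide, raised 25 deg, rising away from the robot, centre 56 mm above the bench. Origin: on the face midway between the two screws; x up the slope, y left, z out of the face. The module hangs with its x up the slope; from heads-through-openings it slides 18 mm down the slope (-x) until the slot ends meet the shanks
- screw_left (a point): foot of the left screw, at stand_face (0, 50, 0) mm. Shank 7 mm thick, 7 mm clear height under the head; head 14 mm across, 4.3 mm high, so its top is 11.3 mm out of the face
- screw_right (a point): the same for the right screw, at stand_face (0, -50, 0) mm
- box_face: Sloping face of the fixed cream push-button box: 160 mm wide, 100 mm up the slope, raised 15 deg, rising away from the robot, centre 50 mm above the bench. Origin: centre of the face; x up the slope, y left, z out of the face. Green button at y = +38 mm, red at -38 mm, each 34 mm across, its top 20 mm out of the face, in a black 50 mm collar 12 mm high
- start_top (a point): centre of the top of the green start button (moves with it)
- start (a joint): travel of the green button: 0 up, 0.008 m fully down on a hard stop; it goes in along -z of box_face, from about 3 N to move it to 9 N fully down, and springs back by itself
- stop_top (a point): centre of the top of the red stop button, 76 mm right of the green one: leave it alone
- stop (a joint): travel of the red button, 0 up, 0.008 m down; the same spring
- multimeter: bystander: yellow and black hand multimeter lying flat, 144x69x39 mm. Origin at the centre of its underside
- flux_bottle: bystander: amber bottle with a white nozzle, 45x45x126 mm, upright. Origin at the centre of its underside
- screwdriver: bystander: screwdriver with a yellow handle, 169 mm long, lying. Origin at the centre of its underside
- tape: bystander: roll of blue tape lying flat, 70 mm across, 24 mm high. Origin at the centre of its underside

How it is judged (in metres and radians):
On the way, in this order (a step that is already met when the one before it is completed fails the run):
1. the module hangs home on both screws and has been let go (distance between seat_left and screw_left below 0.006 m and x of each of seat_left, seat_right in the frame of stand_face below 0.004 m and z of each of seat_left, seat_right in the frame of stand_face below 0.004 m and distance between seat_right and screw_right below 0.006 m and contact force between the fingers and module below 0.2 N), for 0.3 s.
2. the green button is held fully down (within 1.2 mm of its stop) with the module home (distance between seat_left and screw_left below 0.006 m and x of each of seat_left, seat_right in the frame of stand_face below 0.004 m and z of each of seat_left, seat_right in the frame of stand_face below 0.004 m and distance between seat_right and screw_right below 0.006 m and value of joint start above 0.0068 m), for 0.8 s.
At the end, for the whole second after the job is handed in: Both slot seats lie within 6 mm of their screws, no more than 4 mm up the slope from them and no more than 4 mm off the face; both buttons are up (within 1.5 mm); the module is at rest (distance between seat_left and screw_left below 0.006 m and x of each of seat_left, seat_right in the frame of stand_face below 0.004 m and z of each of seat_left, seat_right in the frame of stand_face below 0.004 m and distance between seat_right and screw_right below 0.006 m and value of joint each of start, stop below 0.0015 m and linear speed of module below 0.02 m/s); the robot touches nothing.
It fails at once if the green button is pressed with more than 40 N (contact force between the arm and start above 40 N).
It fails at once if the red button is pressed (more than 3 mm) (value of joint stop above 0.003 m).
It fails at once if the green button is pressed before the module is home (value of joint start above 0.005 m and not (distance between seat_left and screw_left below 0.006 m and x of each of seat_left, seat_right in the frame of stand_face below 0.004 m and z of each of seat_left, seat_right in the frame of stand_face below 0.004 m and distance between seat_right and screw_right below 0.006 m)).
It fails at once if a bystander is moved by more than 30 mm (distance of any of multimeter, flux_bottle, screwdriver, tape from where it was at the start of the episode above 0.03 m).
It also fails if it takes over 64 s, if anything falls off the work surface, if the arm or the gripper's body presses on something with over 40 N, if the wrist force passes 120 N, or if a joint passes its speed limit or range.

## Working session

There is one attempt and no reset: what is moved stays moved. The work goes in short steps, Python scripts to look and compute and a tool call to move; the robot and the scene stay as the last step left them, time stands still between calls to the robot, and variables do not carry over. Pictures are saved under pics/ and viewed, at most 10 in all, crops included, and the job is handed in when it is done.

Besides the shell and the picture viewer there is one more tool, called after "Request:" as name(argument=value, ...), one argument or row to a line, values as JSON. servo_tool: Moves the arm, as the interface text tells. Scaled input: -1 to 1 covers 0.04 m each way for a shift and 0.12 rad each way for a turn. Its arguments: {"type":"object","properties":{"linear":{"type":"array","items":{"type":"array","items":{"type":"number","minimum":-1,"maximum":1}}},"dr":{"type":"array","items":{"type":"array","items":{"type":"number","minimum":-1,"maximum":1}}},"fingers":{"type":"array","items":{"type":"number"}},"squeeze":{"type":"number"}},"required":["linear","dr","fingers"]}

```bash
ls; mkdir -p pics; cat > h.py <<'E'
import numpy as np,cv2
from cell import ctrl,eyes
def cloud(p):
    d=p["depth"];K=p["intrinsics"];v,u=np.mgrid[:420,:560]
    c=np.stack([(u-K[0,2])/K[0,0]*d,(v-K[1,2])/K[1,1]*d,d,np.ones_like(d)],-1)
    w=(c@np.array(p["pose"]).T)[...,:3]; w[d==0]=np.nan
    return w
E
python3 - <<'E'
from h import *
print(ctrl.read_state(),ctrl.tcp_to_grasp)
P={n:eyes.get_image(n) for n in("top","side")}
cv2.imwrite("pics/a.png",np.hstack([cv2.resize(P[n]["img"],None,fx=.71,fy=.71) for n in P]))
np.set_printoptions(precision=1,suppress=True)
for n,p in P.items():
    np.savez("pics/%s.npz"%n,**{k:p[k] for k in("img","depth","intrinsics","pose")})
    print(n,np.array(p["pose"]))
    w=cloud(p)
    for q in["module","stand_face","box_face","start","stop","multimeter","flux_bottle","screwdriver","tape","screw_left"]:
        try:
            for r in eyes.cut_out(q,p)[:2]:
                m=r["mask"];x=w[m]; print(q,round(r["conf"],2),r["box"],np.nanmedian(x,0),np.nanpercentile(x,2,0),np.nanpercentile(x,98,0))
        except Exception as e: print(q,e)
E
```

```text
pics
{'clock': 0.0, 'joint_pos': array([1.16769580e+00, 3.78045376e-01, 7.96175916e-02, 1.27440007e+00,
       3.86881972e-05, 1.46049914e+00]), 'joint_velocities': array([ 0.00032299, -0.00045236,  0.00078707, -0.00222341,  0.00173211,
        0.0001876 ]), 'joint_efforts': array([-9.06084879e-04, -4.63602591e+01,  2.69876486e+01,  2.06637208e-02,
       -3.72632178e-05,  5.70954164e-07]), 'position': array([165.68752095, 549.92305639, 230.3677595 ]), 'tcp_rot': array([ 1.45879190e-01,  9.89301890e-01, -9.77568329e-04, -2.76601189e-04]), 'ft_force': array([-0.04472278,  0.32969546,  0.5095548 ]), 'torque': array([0.04977652, 0.03244419, 0.06354967]), 'gripper_force': 0.0, 'finger_gap': 1.0046875910311934} 18.700000000000003
top [[   0.    -1.     0.   439.1]
 [  -1.     0.     0.    70.7]
 [  -0.    -0.    -1.  1151.5]
 [   0.     0.     0.     1. ]]
module 0.92 [401.1, 174.6, 454.4, 218.5] [ 528.2 -259.     5.8] [ 473.3 -335.4    0.1] [ 580.8 -199.3   46.6]
stand_face 0.53 [294.9, 166.8, 337.0, 174.1] [594.2  69.7  66.2] [581.1 -28.4  60. ] [601.8  78.5  71.9]
stand_face 0.38 [150.
[... 2010 characters left out ...]
, 190.7, 288.9, 200.6] [544.3 178.7  70.3] [531.2 166.4  59.1] [556.3 196.2  77. ]
multimeter 0.73 [216.1, 203.5, 252.3, 229.6] [369.5 168.5  27.9] [342.3 119.6   1.2] [423.2 259.5  36.4]
multimeter 0.62 [255.4, 181.8, 292.7, 206.4] [535.9 202.1  58.5] [501.4 155.2  43.3] [583.2 273.7  76.2]
flux_bottle 0.73 [254.5, 161.5, 267.7, 188.9] [600.1 408.5  54.4] [584.2 395.2  13.9] [622.  423.6  97.6]
tape 0.62 [215.2, 202.5, 254.6, 231.1] [368.  166.8  28. ] [342.3 119.6   1.8] [408.6 255.   36.5]
tape 0.6 [242.9, 229.2, 265.4, 249.2] [364.5  24.4  18.6] [334.5  -1.3  -0.1] [399.9  97.1  25.8]
screw_left 0.38 [310.8, 201.9, 328.1, 219.4] [582.8 -23.6  61.2] [578.  -31.7  55.3] [600.8  74.5  67.5]
```

```bash
python3 - <<'E'
import cv2,numpy as np
a=np.load("pics/top.npz")["img"];b=np.load("pics/side.npz")["img"]
c=cv2.resize(a[125:285,100:470],(800,346),interpolation=cv2.INTER_CUBIC)
d=cv2.resize(b[150:300,200:420],(367,250),interpolation=cv2.INTER_CUBIC)
e=cv2.resize(a[165:225,395:460],(270,250),interpolation=cv2.INTER_CUBIC)
o=np.zeros((600,800,3),np.uint8);o[:346]=c;o[350:,:367]=d;o[350:,370:640]=e
cv2.imwrite("pics/b.png",o)
E
```

```text
(no output)
```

View pics/b.png

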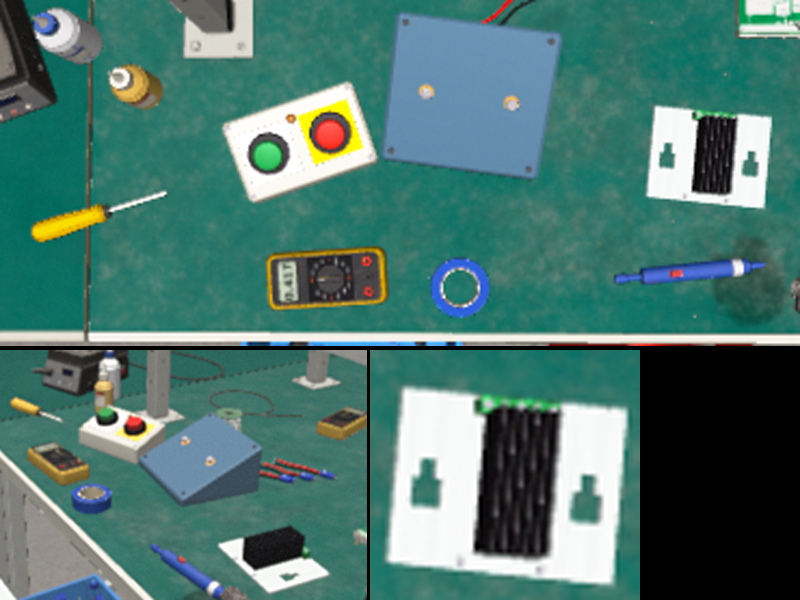

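The picture shows the module at right (crop px ~710,157) with its green strip away from the robot. The stand screws are at about (427,91) and (512,103), and the green button is at (268,155). Next I'll fit the poses.

```bash
cat > fit.py <<'E'
from h import *
np.set_printoptions(precision=4,suppress=True)
from scipy.spatial.transform import Rotation as R
def plane(p):
    for _ in range(6):
        A=np.c_[p[:,:2],np.ones(len(p))];s=np.linalg.lstsq(A,p[:,2],rcond=None)[0]
        r=p[:,2]-A@s;p=p[abs(r)<max(1.5,2*np.std(r))] if _<5 else p
    n=np.array([-s[0],-s[1],1]);return n/np.linalg.norm(n),s,p,np.std(r)
if __name__=="__main__":
    for nm in("top","side"):
        P=dict(np.load("pics/%s.npz"%nm));w=cloud(P);im=P["img"].astype(int);hsv=cv2.cvtColor(P["img"],cv2.COLOR_BGR2HSV)
        f=np.isfinite(w[...,0])
        def reg(x0,x1,y0,y1,z0,z1): return f&(w[...,0]>x0)&(w[...,0]<x1)&(w[...,1]>y0)&(w[...,1]<y1)&(w[...,2]>z0)&(w[...,2]<z1)
        # bench
        g=reg(400,460,-150,0,-20,20);print(nm,"bench z",np.median(w[g][:,2]))
        # module
        m=reg(450,610,-360,-180,-5,12)&(im.min(-1)>150)
        k=max(cv2.findContours(m.astype(np.uint8),0,1)[0],key=cv2.contourArea)[:,0]
        x=w[k[:,1],k[:,0]];x=x[np.isfinite(x[:,0])]
        print("plate",cv2.minAreaRect(x[:,:2].astype(np.float32)),"z",np.median(w[m][:,2]))
        h=reg(450,610,-360,-180,35,55);x=w[h];print("housing",cv2.minAreaRect(x[:,:2].astype(np.float32)),x.mean(0))
        # stand
        s=reg(480,690,-50,130,10,110)&(im[...,0]>im[...,2]+20)
        n,c,p,e=plane(w[s]);print("stand n",n,"tilt",np.degrees(np.arccos(n[2])),"yaw",np.degrees(np.arctan2(n[1],n[0])),e,len(p))
        print(" rect",cv2.minAreaRect(p[:,:2].astype(np.float32)))
        a=reg(500,660,-50,130,10,120);hh=(w-[0,0,c[2]])@n; b=a&(hh>6)&(hh<20)&(w[...,2]<100)
        N,L,S,C=cv2.connectedComponentsWithStats(b.astype(np.uint8))
        for i in range(1,N):
            if S[i,4]>5:
                q=w[L==i];print(" screw",S[i],q.mean(0),(q.min(0)+q.max(0))/2,"foot",q.mean(0)-n*hh[L==i].mean(),"h",np.percentile(hh[L==i],[10,50,90]))
        # box
        s=reg(490,600,140,310,30,100)
        n,c,p,e=plane(w[s&(im.min(-1)>130)]);print("box n",n,"tilt",np.degrees(np.arccos(n[2])),"yaw",np.degrees(np.arctan2(n[1],n[0])),e,len(p))
        print(" rect",cv2.minAreaRect(p[:,:2].astype(np.float32)))
        hh=(w-[0,0,c[2]])@n
        for q,lo,hi in(("g",45,85),("r",0,8)):
            b=s&(hh>14)&(hsv[...,0]>=lo)&(hsv[...,0]<=hi)&(hsv[...,1]>100);x=w[b]
            print(q,b.sum(),x.mean(0),(x.min(0)+x.max(0))/2,np.median(hh[b]))
E
python3 fit.py
```

```text
top bench z 0.5446437146442804
plate ((528.2037963867188, -268.105224609375), (143.5408477783203, 112.15694427490234), 84.1257553100586) z 4.318842387056748
housing ((527.2373046875, -266.4389953613281), (37.823692321777344, 89.83319854736328), 84.20067596435547) [ 526.8434 -266.4679   42.2442]
stand n [-0.4183  0.0588  0.9064] tilt 24.98494132869761 yaw 172.00369885700982 1.6508872251100646 3931
 rect ((593.558837890625, 29.382179260253906), (180.05638122558594, 163.04823303222656), 82.18917846679688)
 screw [294 166   6   5  24] [596.6488  74.1841  66.1774] [596.7238  74.6949  66.3584] foot [600.9135  73.5851  56.9356] h [ 7.4812 10.2818 12.8584]
 screw [334 171   6   6  24] [582.575  -24.8915  65.586 ] [582.6998 -24.9639  66.6901] foot [586.6428 -25.463   56.7709] h [ 7.2219  9.7982 12.31  ]
box n [-0.2422 -0.0858  0.9664] tilt 14.889435851361744 yaw -160.4829110758132 1.8231665948288522 1226
 rect ((541.9466552734375, 222.17356872558594), (95.6229476928711, 159.8955078125), 18.898197174072266)
g 148 [524.8449 255.9475  73.7722] [525.3814 256.4864  73.1436] 23.92873079315168
r 148
[... 555 characters left out ...]
1884155273438), 82.3757553100586)
 screw [308 202   4   3  10] [592.8652  73.7496  64.8964] [593.8319  74.4081  65.6237] foot [596.8647  73.2002  56.2385] h [ 7.0751  9.5396 11.9051]
 screw [323 214   5   3  12] [580.063  -24.6436  64.7957] [581.5157 -25.2032  64.8657] foot [583.8993 -25.1706  56.491 ] h [ 6.6355  8.4741 12.4983]
box n [-0.25   -0.0866  0.9644] tilt 15.341409525300767 yaw -160.903893204877 1.6499298246525367 347
 rect ((537.73583984375, 219.1495361328125), (99.49867248535156, 157.764404296875), 16.765769958496094)
g 52 [518.7275 251.4816  70.6526] [518.7844 254.0996  69.2581] 22.612556817202993
r 60 [545.059  180.8     70.9042] [546.7744 182.6676  69.8602] 22.945718110997667
```

Request:
servo_tool(
  linear=[
    [1,-1,0],
    [1,-1,0],
    [1,-1,0],
    [1,-1,0],
    [1,-1,0],
    [1,-1,0],
    [1,-1,0],
    [0,-1,0],
  ],
  dr=[
    [0,0,0.8],
    [0,0,0.8],
    [0,0,0],
    [0,0,0],
    [0,0,0],
    [0,0,0],
    [0,0,0],
    [0,0,0],
  ],
  fingers=[1,1,1,1,1,1,1,1],
)

```text
clock: 2.1
position: [448.7, 228.9, 231.2]
tcp_rot: [0.051, 0.999, 0.0, 0.001]
ft_force: [-0.0, 0.5, -0.3]
finger_gap: 1.0
gripper_force: 0.0
```

Request:
servo_tool(
  linear=[
    [0,-1,0],
    [0,-1,0],
    [0,-1,0],
    [0,-1,0],
    [0,-1,0],
    [0,-1,0],
    [0,-1,0],
    [0,-1,0],
  ],
  dr=[
    [0,0,0],
    [0,0,0],
    [0,0,0],
    [0,0,0],
    [0,0,0],
    [0,0,0],
    [0,0,0],
    [0,0,0],
  ],
  fingers=[1,1,1,1,1,1,1,1],
)

```text
clock: 3.1
position: [445.9, -90.8, 231.5]
tcp_rot: [0.05, 0.999, 0.0, 0.0]
ft_force: [0.2, 0.6, -0.0]
finger_gap: 0.996
gripper_force: 0.0
```

Request:
servo_tool(
  linear=[
    [0.5,-1,0],
    [0.5,-1,-0.5],
    [0.5,-1,-0.5],
    [0.5,-1,-0.5],
    [0,-0.4,-0.5],
    [0,0,0],
  ],
  dr=[
    [0,0,0],
    [0,0,0],
    [0,0,0],
    [0,0,0],
    [0,0,0],
    [0,0,0],
  ],
  fingers=[1,1,1,1,1,1],
)

```text
clock: 3.85
position: [524.7, -265.7, 149.4]
tcp_rot: [0.051, 0.999, 0.001, -0.002]
ft_force: [-0.7, 1.5, 0.2]
finger_gap: 0.999
gripper_force: 0.0
```

Request:
servo_tool(
  linear=[
    [0.04,0,-1],
    [0,0,-1],
    [0,0,-0.8],
    [0,0,-0.5],
    [0,0,-0.2],
    [0,0,0],
  ],
  dr=[
    [0,0,0],
    [0,0,0],
    [0,0,0],
    [0,0,0],
    [0,0,0],
    [0,0,0],
  ],
  fingers=[1,1,1,1,1,1],
  squeeze=60,
)

```text
clock: 4.6
position: [527.9, -265.0, 12.0]
tcp_rot: [0.05, 0.999, 0.0, 0.0]
ft_force: [0.0, -0.1, 1.0]
finger_gap: 0.998
gripper_force: 0.0
```

Request:
servo_tool(
  linear=[
    [0,0,0],
    [0,0,0],
    [0,0,0],
    [0,0,0],
    [0,0,0],
    [0,0,0],
  ],
  dr=[
    [0,0,0],
    [0,0,0],
    [0,0,0],
    [0,0,0],
    [0,0,0],
    [0,0,0],
  ],
  fingers=[0.7,0.5,0.3,0.2,0.2,0.2],
)

```text
clock: 5.35
position: [528.4, -266.2, 12.4]
tcp_rot: [0.05, 0.999, -0.001, 0.001]
ft_force: [-0.1, 0.3, 6.0]
finger_gap: 0.414
gripper_force: 62.1
```

Request:
servo_tool(
  linear=[
    [0,0,0.4],
    [0,0,1],
    [0,0,1],
    [0,0,1],
    [0,0,0.6],
    [0,0,0],
  ],
  dr=[
    [0,0,0],
    [0,0,0],
    [0,0,0],
    [0,0,0],
    [0,0,0],
    [0,0,0],
  ],
  fingers=[0.2,0.2,0.2,0.2,0.2,0.2],
)

```text
clock: 6.1
position: [528.7, -266.1, 173.7]
tcp_rot: [0.05, 0.999, -0.001, 0.002]
ft_force: [-0.2, 0.3, -3.1]
finger_gap: 0.413
gripper_force: 61.2
```

```bash
cat > tgt.py <<'E'
from fit import *
import sys
S=np.array([593.8,24.1,56.2]);yaw=np.radians(-8.1)
RS=(R.from_euler("z",yaw)*R.from_euler("y",-np.radians(25))).as_matrix()
RT=RS@np.diag([-1,1,-1.])  # tool when module aligned
OFF=np.array([0.3,0,12.1])   # module origin in tool frame (mm)
def go(sx,sy,sz):
    """print move so that module origin is at stand coords"""
    s=ctrl.read_state();p=np.array(s["position"]);Rc=R.from_quat(s["tcp_rot"]).as_matrix()
    t=S+RS@[sx,sy,sz]-RT@OFF
    cur=RS.T@(p+RT@OFF-S)
    print("clock",s["clock"],"pos",p,"tgt",t,"d/40",(t-p)/40,"rv/.12",R.from_matrix(RT@Rc.T).as_rotvec()/.12,"cur mod org (if aligned)",cur,"F",s["ft_force"])
if __name__=="__main__": go(*map(float,sys.argv[1:4]))
E
python3 tgt.py 9 0 40; python3 -c "
from fit import *;print(ctrl.read_state()['joint_pos'])"
```

```text
clock 6.1 pos [ 528.7153 -266.0764  173.7245] tgt [580.3458  26.0148 107.349 ] d/40 [ 1.2908  7.3023 -1.6594] rv/.12 [-0.422  -3.5798 -0.3299] cur mod org (if aligned) [  28.0252 -296.452   104.3657] F [-0.2212  0.3313 -3.091 ]
[-0.5735  0.4282  0.008   1.1464  0.0003 -0.4728]
```

Request:
servo_tool(
  linear=[
    [0,0.9,0.2],
    [0.16,0.9,0],
    [0.16,0.95,0],
    [0.2,0.95,0],
    [0.2,1,0],
    [0.2,1,0],
    [0.2,1,0],
    [0.17,0.6,0],
  ],
  dr=[
    [-0.07,-0.6,-0.055],
    [-0.07,-0.6,-0.055],
    [-0.07,-0.6,-0.055],
    [-0.07,-0.6,-0.055],
    [-0.07,-0.6,-0.055],
    [-0.07,-0.58,-0.055],
    [0,0,0],
    [0,0,0],
  ],
  fingers=[0.2,0.2,0.2,0.2,0.2,0.2,0.2,0.2],
)

```text
clock: 7.1
position: [576.4, 28.6, 176.5]
tcp_rot: [0.068, 0.975, -0.014, 0.212]
ft_force: [-0.2, -0.2, -1.4]
finger_gap: 0.413
gripper_force: 61.3
```

Request:
servo_tool(
  linear=[
    [0,0,-0.8],
    [0,0,-0.7],
    [0,0,-0.3],
    [0,0,0],
    [0,0,0],
  ],
  dr=[
    [0,0,0],
    [0,0,0],
    [0,0,0],
    [0,0,0],
    [0,0,0],
  ],
  fingers=[0.2,0.2,0.2,0.2,0.2],
)

```text
clock: 7.72
position: [580.0, 26.4, 108.3]
tcp_rot: [0.069, 0.974, -0.014, 0.215]
ft_force: [0.7, 0.1, -1.9]
finger_gap: 0.409
gripper_force: 61.3
```

```bash
python3 tgt.py 9 0 40; python3 - <<'E'
from h import *
for n in("top","side"):
    p=eyes.get_image(n);np.savez("pics/%s2.npz"%n,**{k:p[k] for k in("img","depth","intrinsics","pose")})
a=np.load("pics/top2.npz")["img"][130:220,270:360];b=np.load("pics/side2.npz")["img"][150:240,265:365]
o=np.hstack([cv2.resize(a,(400,400),interpolation=2),cv2.resize(b,(400,400),interpolation=2)])
cv2.imwrite("pics/c.png",o)
E
```

```text
clock 7.725 pos [580.0098  26.4026 108.3474] tgt [580.3458  26.0148 107.349 ] d/40 [ 0.0084 -0.0097 -0.025 ] rv/.12 [-0.0188 -0.0158 -0.0048] cur mod org (if aligned) [ 9.0709  0.3366 41.0685] F [ 0.7373  0.0885 -1.9089]
```

View pics/c.png

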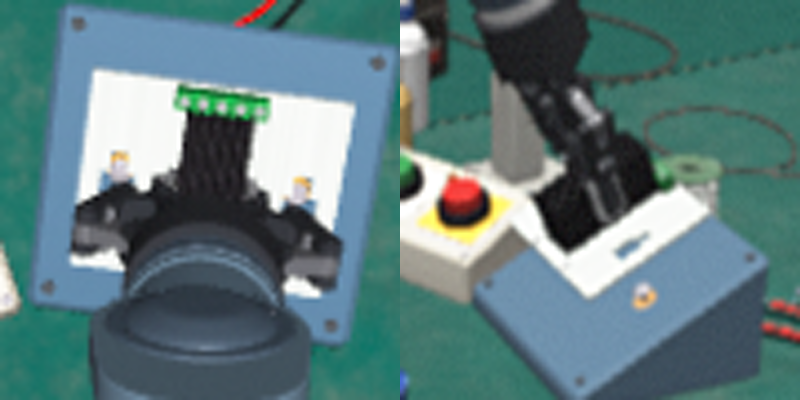

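The top view shows both screws through the keyholes, at about (120,165) and (303,190). The plate is aligned over the stand. I'll measure the plate in the stand frame.

```bash
cat > mod.py <<'E'
from tgt import *
def meas(P,show=True):
    w=cloud(P);im=P["img"].astype(int);q=(w-S)@RS
    m=np.isfinite(q[...,0])&(abs(q[...,0])<90)&(abs(q[...,1])<95)&(q[...,2]>2.5)&(q[...,2]<70)&(im.min(-1)>140)&(im.max(-1)-im.min(-1)<40)
    x=q[m];z=np.median(x[:,2]);x=x[abs(x[:,2]-z)<8]
    n,c,pp,e=plane(x)
    # sub-pixel edges using rays onto fitted plane
    K=P["intrinsics"];T=P["pose"]
    g=cv2.resize(im.min(-1).astype(np.float32),None,fx=4,fy=4,interpolation=cv2.INTER_CUBIC)
    v,u=np.mgrid[:g.shape[0],:g.shape[1]];u=(u+.5)/4-.5;v=(v+.5)/4-.5
    r=np.stack([(u-K[0,2])/K[0,0],(v-K[1,2])/K[1,1],np.ones_like(u)],-1)@(RS.T@T[:3,:3]).T
    o=RS.T@(T[:3,3]-S)
    t=(c[2]-n@o/n[2]*0-(o[2]-c[0]*o[0]-c[1]*o[1]))/(r[...,2]-c[0]*r[...,0]-c[1]*r[...,1])
    h=o+r*t[...,None]
    b=(g>175)&(abs(h[...,0])<85)&(abs(h[...,1])<90)
    N,L,St,_=cv2.connectedComponentsWithStats(b.astype(np.uint8));
    b=np.isin(L,[i for i in range(1,N) if St[i,4]>600])
    H=h[b]
    def edge(f,lo,hi,ax,sg):
        out=[]
        for k in np.arange(lo,hi,2.):
            s=H[abs(H[:,1-ax]-k)<1]
            if len(s)>3: out.append((k,sg*np.max(sg*s[:,ax])))
        out=np.array(out);
        if len(out)<4: return None
        p=np.polyfit(out[:,0],out[:,1],1);rr=out[:,1]-np.polyval(p,out[:,0]);k=abs(rr)<1.5
        return np.polyfit(out[k,0],out[k,1],1) if k.sum()>3 else p
    print("plane z0,slopes",c[2],c[:2],"rms",e,len(x))
    for nm,a in(("x+",(0,-60,60,0,1)),("x-",(0,-60,60,0,-1)),("y+",(0,10,55,1,1)),("y-",(0,10,55,1,-1))):print(nm,edge(*a))
    return h,c
if __name__=="__main__":
    for nm in sys.argv[1:]:print(nm);meas(dict(np.load("pics/%s.npz"%nm)))
E
python3 mod.py top2 side2
```

```text
top2
plane z0,slopes 45.428050871174634 [-0.0022  0.0039] rms 1.42940161486346 1022
x+ [-0.0072 64.634 ]
x- [-0.0003  9.0314]
y+ [ 0.0003 70.7804]
y- [ -0.0013 -69.6731]
side2
plane z0,slopes 46.440853775683564 [-0.0031  0.0015] rms 1.2434028217517858 469
x+ [-1.1622  4.4556]
x- [ -0.0087 -48.1483]
y+ [-1.599  49.7471]
y- [  0.0021 -71.1312]
```

```bash
python3 - <<'E'
from tgt import *
for nm in("top","side"):
    P=dict(np.load("pics/%s.npz"%nm));im=P["img"].astype(float);K=P["intrinsics"];T=P["pose"]
    for sy in(50,-50):
        pw=S+RS@[0,sy,9.15];c=np.linalg.inv(T)@np.r_[pw,1];u0=K[0,0]*c[0]/c[2]+K[0,2];v0=K[1,1]*c[1]/c[2]+K[1,2]
        iu,iv=int(round(u0)),int(round(v0));h=6
        a=im[iv-h:iv+h+1,iu-h:iu+h+1];d=np.linalg.norm(a-np.median(a.reshape(-1,3),0),axis=2);d=np.clip(d-25,0,60)
        v,u=np.mgrid[iv-h:iv+h+1,iu-h:iu+h+1];U=(u*d).sum()/d.sum();V=(v*d).sum()/d.sum()
        r=T[:3,:3]@[(U-K[0,2])/K[0,0],(V-K[1,2])/K[1,1],1]
        o=RS.T@(T[:3,3]-S);r=RS.T@r;q=o+r*((9.15-o[2])/r[2]);print(nm,sy,(u0,v0),(U,V),q)
        print(d.astype(int))
E
```

```text
top 50 (np.float64(296.7252973628514), np.float64(167.95205597027962)) (np.float64(296.8327745333946), np.float64(166.84574406627175)) [ 2.8845 50.0941  9.15  ]
[[ 0  0  0  0  0  0  0  0  0  0  0  0  0]
 [ 0  0  0  0  0  0  0  0  0  0  0  0  0]
 [ 0  0  0  0 43 60 60 54  0  0  0  0  0]
 [ 0  0  0 60 60 60 60 60 60  0  0  0  0]
 [ 0  0  8 60 60 60 60 60 60 60  0  0  0]
 [ 0  0 11 60 60 60 60 60 60 60  0  0  0]
 [ 0  0  0 60 60 60 60 60 60 60  0  0  0]
 [ 0  0  0  6 55 60 60 60 56 11  0  0  0]
 [ 0  0  0  0 23 43 37 23  8  0  0  0  0]
 [ 0  0  0  0  0  0  0  0  0  0  0  0  0]
 [ 0  0  0  0  0  0  0  0  0  0  0  0  0]
 [ 0  0  0  0  0  0  0  0  0  0  0  0  0]
 [ 0  0  0  0  0  0  0  0  0  0  0  0  0]]
top -50 (np.float64(336.44614570353383), np.float64(173.41879340437094)) (np.float64(336.1140327119568), np.float64(172.10569334928445)) [  3.2507 -48.6425   9.15  ]
[[ 0  0  0  0  0  0  0  0  0  0  0  0  0]
 [ 0  0  0  0  0  0  0  0  0  0  0  0  0]
 [ 0  0  0  0  5 37 60 53  9  0  0  0  0]
 [ 0  0  0  9 60 60 60 60 60 23  0  0  0]
 [ 0  0  0 58 60 60 60 60 60 60  0  0  0]
 [ 0  0  0 60 60
[... 1039 characters left out ...]
np.float64(325.6247682154728), np.float64(214.99952402602977)) (np.float64(325.53011148065), np.float64(216.31359132592615)) [ -3.5191 -55.4013   9.15  ]
[[ 0  0  0  0  0  0  0  0  0  0  0  0  0]
 [ 0  0  0  0  0  0  0  0  0  0  0  0  0]
 [ 0  0  0  0  0  0  0  0  0  0  0  0  0]
 [ 0  0  0  0  0  0  0  0  0  0  0  0  0]
 [ 0  0  0  0  0 10 15  0  0  0  0  0  0]
 [ 0  0  0  0 46 60 60 35  0  0  0  0  0]
 [ 0  0  0 12 60 60 60 60 40  0  0  0  0]
 [ 0  0  0 12 60 26 42 60 60  5  0  0  0]
 [ 0  0  0 39 60 60 60 60 60  0  0  0  0]
 [ 0  0  0 58 60 60 60 56  5  0  0  0  0]
 [ 0  0  0  0 39 42 21  0  0  0  0  0  0]
 [ 0  0  0  0  0  0  0  0  0  0  0  0  0]
 [ 0  0  0  0  0  0  0  0  0  0  0  0  0]]
```

Request:
servo_tool(
  linear=[
    [0.14,-0.025,-0.3],
    [0.14,-0.025,-0.3],
    [0,0,0],
    [0,0,0],
  ],
  dr=[
    [-0.02,-0.015,0],
    [0,0,0],
    [0,0,0],
    [0,0,0],
  ],
  fingers=[0.2,0.2,0.2,0.2],
)

```text
clock: 8.32
position: [590.1, 24.5, 82.8]
tcp_rot: [0.069, 0.974, -0.015, 0.215]
ft_force: [-0.5, 0.1, -1.6]
finger_gap: 0.41
gripper_force: 61.3
```

```bash
python3 tgt.py 9 0 3; python3 - <<'E'
from h import *
for n in("top","side"):
    p=eyes.get_image(n);np.savez("pics/%s3.npz"%n,**{k:p[k] for k in("img","depth","intrinsics","pose")})
a=np.load("pics/top3.npz")["img"][140:210,275:345];b=np.load("pics/side3.npz")["img"][170:240,290:360]
o=np.hstack([cv2.resize(a,(400,400),interpolation=2),cv2.resize(b,(400,400),interpolation=2)])
cv2.imwrite("pics/d.png",o)
E
python3 mod.py top3
```

```text
clock 8.325 pos [590.0959  24.539   82.8111] tgt [595.8267  23.8116  73.8156] d/40 [ 0.1433 -0.0182 -0.2249] rv/.12 [ 0.0004 -0.0226 -0.0063] cur mod org (if aligned) [ 7.5667 -0.0873 13.5938] F [-0.5167  0.0914 -1.5778]
top3
plane z0,slopes 18.166256243401218 [-0.0049  0.0035] rms 1.529653847902263 984
x+ [ 0.0006 63.5373]
x- [0.004  6.2575]
y+ [-0.0006 70.3853]
y- [  0.0021 -70.133 ]
```

View pics/d.png

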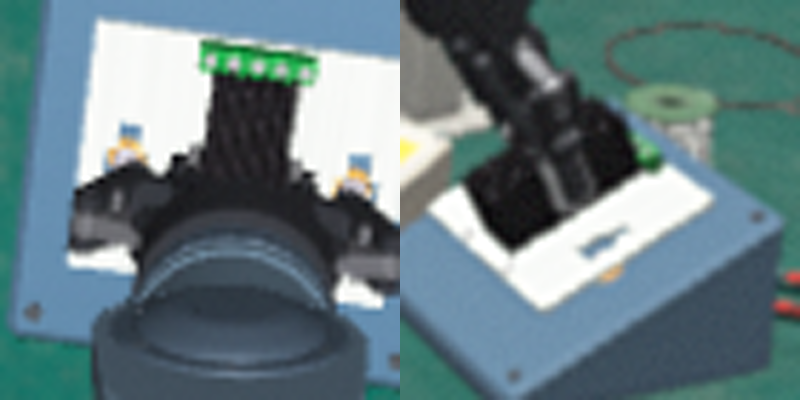

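The screws line up with the openings in y. The module is about 1 mm low along the slope, so I'll correct that and go in.

Request:
servo_tool(
  linear=[
    [0.07,-0.01,-0.08],
    [0.04,-0.005,-0.07],
    [0,0,0],
  ],
  dr=[
    [0,0,0],
    [0,0,0],
    [0,0,0],
  ],
  fingers=[0.2,0.2,0.2],
)

```text
clock: 8.8
position: [594.7, 23.9, 77.0]
tcp_rot: [0.069, 0.974, -0.015, 0.215]
ft_force: [-0.1, -0.5, -3.1]
finger_gap: 0.413
gripper_force: 61.3
```

Request:
servo_tool(
  linear=[
    [0.04,-0.005,-0.08],
    [0,0,0],
  ],
  dr=[
    [0,0,0],
    [0,0,0],
  ],
  fingers=[0.2,0.2],
)

```text
clock: 9.05
position: [596.2, 23.7, 73.8]
tcp_rot: [0.069, 0.974, -0.015, 0.215]
ft_force: [0.6, -0.5, -2.4]
finger_gap: 0.412
gripper_force: 61.3
```

```bash
python3 tgt.py 9 0 2; python3 - <<'E'
from h import *
for n in("top","side"):
    p=eyes.get_image(n);np.savez("pics/%s4.npz"%n,**{k:p[k] for k in("img","depth","intrinsics","pose")})
E
python3 mod.py top4
```

```text
clock 9.05 pos [596.2394  23.73    73.786 ] tgt [596.2451  23.752   72.9093] d/40 [ 0.0001  0.0006 -0.0219] rv/.12 [ 0.001  -0.0183 -0.0064] cur mod org (if aligned) [ 9.3682 -0.0226  2.7956] F [ 0.6463 -0.4544 -2.3811]
top4
plane z0,slopes 7.1808558814636685 [-0.006   0.0034] rms 1.4634634660796881 965
x+ [-0.0085 64.8735]
x- [-0.4203 -1.8529]
y+ [-0.0033 70.6962]
y- [ -0.0005 -70.0278]
```

Request:
servo_tool(
  linear=[
    [0.018,-0.003,-0.038],
    [0,0,0],
    [-0.11,0.016,-0.052],
    [0,0,0],
  ],
  dr=[
    [0,0,0],
    [0,0,0],
    [0,0,0],
    [0,0,0],
  ],
  fingers=[0.2,0.2,0.2,0.2],
)

```text
clock: 9.65
position: [591.7, 24.4, 69.9]
tcp_rot: [0.068, 0.974, -0.015, 0.214]
ft_force: [0.2, -0.5, -2.4]
finger_gap: 0.413
gripper_force: 61.3
```

```bash
python3 tgt.py -9 0 1
```

```text
clock 9.65 pos [591.682   24.3932  69.9425] tgt [580.5127  25.9911  64.3959] d/40 [-0.2792  0.0399 -0.1387] rv/.12 [ 0.0003 -0.026  -0.0074] cur mod org (if aligned) [ 3.57   -0.0082  1.2586] F [ 0.2402 -0.5    -2.3787]
```

Request:
servo_tool(
  linear=[
    [-0.09,0.013,-0.042],
    [-0.09,0.013,-0.042],
    [-0.06,0.009,-0.028],
    [0,0,0],
  ],
  dr=[
    [0,0,0],
    [0,0,0],
    [0,0,0],
    [0,0,0],
  ],
  fingers=[0.2,0.2,0.2,0.2],
)

```text
clock: 10.15
position: [582.6, 25.7, 65.8]
tcp_rot: [0.068, 0.974, -0.015, 0.215]
ft_force: [-0.2, -0.2, -2.8]
finger_gap: 0.411
gripper_force: 61.3
```

Request:
servo_tool(
  linear=[
    [-0.04,0.006,-0.019],
    [-0.03,0.004,-0.014],
    [0,0,0],
    [0,0,0],
  ],
  dr=[
    [0,0,0],
    [0,0,0],
    [0,0,0],
    [0,0,0],
  ],
  fingers=[0.2,0.2,0.2,0.2],
)

```text
clock: 10.65
position: [580.3, 26.1, 64.8]
tcp_rot: [0.069, 0.974, -0.015, 0.215]
ft_force: [0.3, 0.2, -2.1]
finger_gap: 0.415
gripper_force: 61.3
```

```bash
python3 tgt.py -9 0 1; python3 - <<'E'
from h import *
for n in("top","side"):
    p=eyes.get_image(n);np.savez("pics/%s5.npz"%n,**{k:p[k] for k in("img","depth","intrinsics","pose")})
E
python3 mod.py top5
```

```text
clock 10.65 pos [580.3413  26.0866  64.762 ] tgt [580.5127  25.9911  64.3959] d/40 [ 0.0043 -0.0024 -0.0092] rv/.12 [ 0.0007 -0.0139 -0.0068] cur mod org (if aligned) [-9.0113  0.0705  1.4092] F [ 0.2827  0.2256 -2.0649]
top5
plane z0,slopes 5.871654586039862 [-0.0033 -0.0002] rms 1.510826675896032 906
x+ [-0.0135 46.4246]
x- [-0.0095 -6.5221]
y+ [-0.0024 70.5683]
y- [  0.0157 -70.3277]
```

Request:
servo_tool(
  linear=[
    [-0.016,0.002,-0.03],
    [-0.02,0.003,-0.0095],
    [0,0,0],
  ],
  dr=[
    [0,0,0],
    [0,0,0],
    [0,0,0],
  ],
  fingers=[0.2,0.2,0.2],
)

```text
clock: 11.12
position: [580.1, 26.1, 64.0]
tcp_rot: [0.069, 0.974, -0.015, 0.216]
ft_force: [3.1, -0.2, -2.8]
finger_gap: 0.409
gripper_force: 61.1
```

Request:
servo_tool(
  linear=[
    [-0.022,0.003,-0.011],
    [0,0,0],
  ],
  dr=[
    [0,0,0],
    [0,0,0],
  ],
  fingers=[0.2,0.2],
)

```text
clock: 11.38
position: [580.0, 26.1, 64.0]
tcp_rot: [0.069, 0.974, -0.015, 0.217]
ft_force: [6.1, -1.2, -2.9]
finger_gap: 0.414
gripper_force: 60.8
```

Request:
servo_tool(
  linear=[
    [0.005,0,-0.015],
    [0,0,0],
    [0,0,0],
    [0,0,0],
  ],
  dr=[
    [0,0,0],
    [0,0,0],
    [0,0,0],
    [0,0,0],
  ],
  fingers=[0.2,0.45,0.65,0.65],
)

```text
clock: 11.88
position: [577.2, 26.5, 61.5]
tcp_rot: [0.069, 0.974, -0.015, 0.214]
ft_force: [0.8, -0.7, 0.2]
finger_gap: 0.647
gripper_force: 0.0
```

Request:
servo_tool(
  linear=[
    [-0.15,0.02,0.32],
    [-0.4,0.06,0.9],
    [-0.4,0.06,0.9],
    [-0.4,0.06,0.9],
    [-0.4,0,0.5],
  ],
  dr=[
    [0,0,0],
    [0,0,0],
    [0,0,0],
    [0,0,0],
    [0,0,0],
  ],
  fingers=[0.65,0.65,0.65,0.65,0.65],
)

```text
clock: 12.5
position: [508.3, 34.6, 206.3]
tcp_rot: [0.068, 0.974, -0.015, 0.217]
ft_force: [0.1, 0.4, 0.6]
finger_gap: 0.649
gripper_force: 0.0
```

```bash
python3 tgt.py -9 0 1; python3 - <<'E'
from h import *
for n in("top","side"):
    p=eyes.get_image(n);np.savez("pics/%s6.npz"%n,**{k:p[k] for k in("img","depth","intrinsics","pose")})
a=np.load("pics/top6.npz")["img"][140:210,275:345];b=np.load("pics/side6.npz")["img"][170:240,290:360]
o=np.hstack([cv2.resize(a,(400,400),interpolation=2),cv2.resize(b,(400,400),interpolation=2)])
cv2.imwrite("pics/e.png",o)
E
python3 mod.py top6
```

```text
clock 12.5 pos [508.3132  34.6099 206.2649] tgt [580.5127  25.9911  64.3959] d/40 [ 1.805  -0.2155 -3.5467] rv/.12 [ 0.0012  0.0182 -0.0096] cur mod org (if aligned) [-14.9264  -1.6402 160.2986] F [0.0505 0.3687 0.5958]
top6
plane z0,slopes 4.83589570132306 [0.0016 0.0009] rms 1.3179798354480263 1367
x+ [-0.0136 46.0855]
x- [ -0.0416 -60.154 ]
y+ [-0.0097 70.8521]
y- [ -0.0017 -69.7049]
```

View pics/e.png

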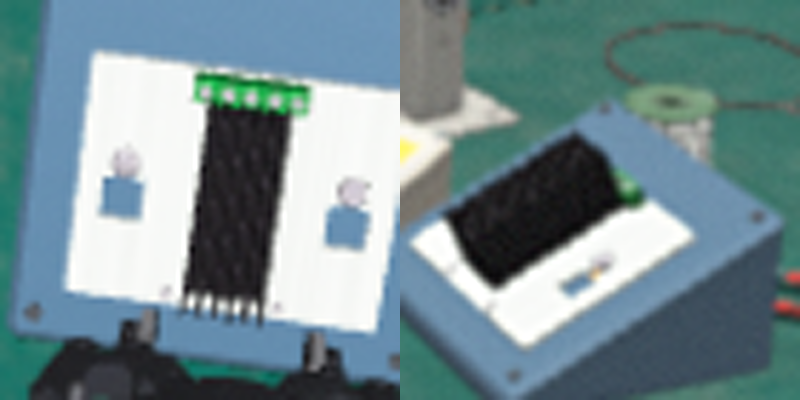

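The module hangs home, with both heads over the narrow slots and the plate flat on the face. Next is the button.

```bash
cat > btn.py <<'E'
from tgt import *
YB=np.radians(19.0)
RB=(R.from_euler("z",YB)*R.from_euler("y",-np.radians(15))).as_matrix();n=RB[:,2]
RTB=RB@np.diag([-1,1,-1.])
def btn():
    P=eyes.get_image("top");w=cloud(P);hsv=cv2.cvtColor(P["img"],cv2.COLOR_BGR2HSV);im=P["img"].astype(int)
    f=(w[...,0]>480)&(w[...,0]<610)&(w[...,1]>140)&(w[...,1]<310)&(w[...,2]>25)
    face=f&(im.min(-1)>150);d=(w-[541.9,222.2,50])@n
    print("face offset pct",np.percentile(d[face],[10,25,50,75,90]))
    for r in eyes.cut_out("start",P)[:2]:
        m=r["mask"];print(r["conf"],m.sum(),np.nanmean(w[m],0),np.nanpercentile(d[m],[10,50,90]))
    g=f&(hsv[...,0]>45)&(hsv[...,0]<85)&(hsv[...,1]>100)&(w[...,1]>225)
    x=w[g];v,u=np.where(g);print("green",g.sum(),x.mean(0),np.percentile(d[g],[5,25,50,75,95]),(u.min(),u.max(),v.min(),v.max()),(u.mean(),v.mean()))
def move(t):
    s=ctrl.read_state();p=np.array(s["position"]);Rc=R.from_quat(s["tcp_rot"]).as_matrix()
    print("pos",p,"tgt",t,"d/40",(t-p)/40,"rv/.12",R.from_matrix(RTB@Rc.T).as_rotvec()/.12,"F.n",np.array(s["ft_force"])@n, "h",(p-t)@n)
if __name__=="__main__":
    if len(sys.argv)>1: btn()
    move(np.array([525,256,72.])+50*n)
E
python3 btn.py b
```

```text
face offset pct [-2.5409 -1.1018  0.5063  1.9887  3.3249]
green 151 [525.1857 256.3728  73.2102] [17.9834 22.1224 23.8299 25.6817 27.7618] (np.int64(217), np.int64(230), np.int64(190), np.int64(203)) (np.float64(223.39072847682118), np.float64(196.47019867549668))
pos [508.2743  34.4539 203.4455] tgt [512.7641 251.7868 120.2963] d/40 [ 0.1122  5.4333 -2.0787] rv/.12 [-0.1389  1.4596  3.9244] F.n -1.1373430291436286 h 99.72785613480447
```

Request:
servo_tool(
  linear=[
    [0,0.9,0],
    [0,0.9,0],
    [0,0.9,0],
    [0,0.9,0],
    [0.05,0.9,0],
    [0.06,0.93,0],
    [0,0,0],
  ],
  dr=[
    [-0.023,0.243,0.654],
    [-0.023,0.243,0.654],
    [-0.023,0.243,0.654],
    [-0.023,0.243,0.654],
    [-0.023,0.243,0.654],
    [-0.023,0.243,0.654],
    [0,0,0],
  ],
  fingers=[0,0,0,0,0,0,0],
)

```text
clock: 13.58
position: [513.0, 253.3, 201.1]
tcp_rot: [-0.165, 0.978, 0.021, 0.127]
ft_force: [-0.1, -0.3, -0.2]
finger_gap: -0.001
gripper_force: 0.0
```

Request:
servo_tool(
  linear=[
    [0,0,-0.8],
    [0,0,-0.8],
    [0,0,-0.4],
    [0,0,0],
    [0,0,0],
  ],
  dr=[
    [0,0,0],
    [0,0,0],
    [0,0,0],
    [0,0,0],
    [0,0,0],
  ],
  fingers=[0,0,0,0,0],
)

```text
clock: 14.2
position: [512.9, 251.2, 123.1]
tcp_rot: [-0.163, 0.978, 0.021, 0.128]
ft_force: [0.6, 0.5, 0.5]
finger_gap: 0.001
gripper_force: 0.0
```

```bash
python3 btn.py
```

```text
pos [512.8568 251.2262 123.1293] tgt [512.7641 251.7868 120.2963] d/40 [-0.0023  0.014  -0.0708] rv/.12 [ 0.0053 -0.0072  0.0072] F.n 0.2613511598696747 h 2.7610219761417065
```

Request:
servo_tool(
  linear=[
    [0.14,0.055,-0.55],
    [0.1,0.04,-0.4],
    [0.035,0.013,-0.14],
    [0,0,0],
    [0,0,0],
  ],
  dr=[
    [0,0,0],
    [0,0,0],
    [0,0,0],
    [0,0,0],
    [0,0,0],
  ],
  fingers=[0,0,0,0,0],
)

```text
clock: 14.82
position: [524.2, 256.1, 80.3]
tcp_rot: [-0.164, 0.978, 0.021, 0.129]
ft_force: [0.8, -0.4, -0.5]
finger_gap: 0.003
gripper_force: 0.0
```

Request:
servo_tool(
  linear=[
    [0.012,0.004,-0.048],
    [0.012,0.004,-0.048],
    [0,0,0],
  ],
  dr=[
    [0,0,0],
    [0,0,0],
    [0,0,0],
  ],
  fingers=[0,0,0],
)

```text
clock: 15.2
position: [524.4, 256.2, 75.3]
tcp_rot: [-0.164, 0.978, 0.021, 0.128]
ft_force: [0.1, 0.2, -0.2]
finger_gap: 0.006
gripper_force: 0.0
```

Request:
servo_tool(
  linear=[
    [0.012,0.004,-0.048],
    [0.012,0.004,-0.048],
    [0,0,0],
  ],
  dr=[
    [0,0,0],
    [0,0,0],
    [0,0,0],
  ],
  fingers=[0,0,0],
)

```text
clock: 15.58
position: [525.6, 256.6, 71.8]
tcp_rot: [-0.164, 0.978, 0.021, 0.128]
ft_force: [-1.8, -0.3, 3.6]
finger_gap: -0.003
gripper_force: 1.9
```

```bash
python3 btn.py;python3 - <<'E'
from h import *
a=eyes.get_image("top")["img"][150:220,200:290];b=eyes.get_image("side")["img"][150:220,235:325]
o=np.hstack([cv2.resize(a,(400,310),interpolation=2),cv2.resize(b,(400,310),interpolation=2)])
cv2.imwrite("pics/f.png",o)
E
```

```text
pos [525.5755 256.5806  71.7529] tgt [512.7641 251.7868 120.2963] d/40 [-0.3203 -0.1198  1.2136] rv/.12 [ 0.0044 -0.0081  0.0005] F.n 3.897526811893952 h -50.428414888559836
```

View pics/f.png

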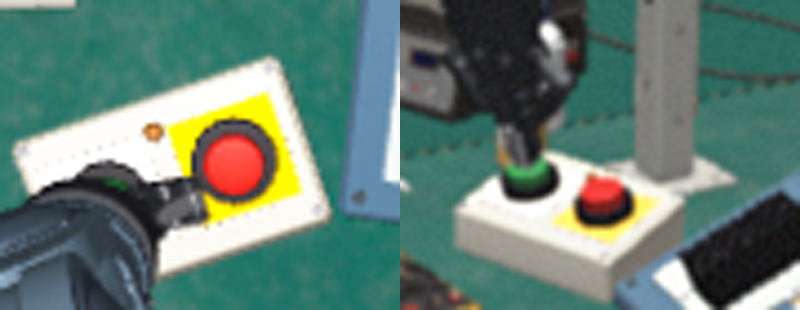

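The closed fingertips are resting centrally on the green button at about 4 N. I'll press it in steps.

Request:
servo_tool(
  linear=[
    [0.012,0.004,-0.048],
    [0.012,0.004,-0.048],
    [0.012,0.004,-0.048],
    [0,0,0],
  ],
  dr=[
    [0,0,0],
    [0,0,0],
    [0,0,0],
    [0,0,0],
  ],
  fingers=[0,0,0,0],
)

```text
clock: 16.18
position: [527.1, 257.1, 66.2]
tcp_rot: [-0.164, 0.978, 0.021, 0.128]
ft_force: [-2.8, -1.3, 7.7]
finger_gap: -0.002
gripper_force: 4.2
```

Request:
servo_tool(
  linear=[
    [0.012,0.004,-0.048],
    [0,0,0],
  ],
  dr=[
    [0,0,0],
    [0,0,0],
  ],
  fingers=[0,0],
)

```text
clock: 16.42
position: [527.3, 257.2, 65.6]
tcp_rot: [-0.164, 0.978, 0.021, 0.129]
ft_force: [-10.2, -4.3, 19.5]
finger_gap: -0.004
gripper_force: 10.6
```

Request:
servo_tool(
  linear=[
    [0.012,0.004,-0.048],
    [0,0,0],
  ],
  dr=[
    [0,0,0],
    [0,0,0],
  ],
  fingers=[0,0],
)

```text
clock: 16.68
position: [527.4, 257.3, 65.3]
tcp_rot: [-0.164, 0.978, 0.021, 0.129]
ft_force: [-18.6, -7.3, 36.0]
finger_gap: -0.0
gripper_force: 19.9
```

Request:
servo_tool(
  linear=[
    [-0.008,-0.003,0.032],
    [0,0,0],
    [0,0,0],
    [0,0,0],
    [0,0,0],
    [0,0,0],
    [0,0,0],
    [0,0,0],
  ],
  dr=[
    [0,0,0],
    [0,0,0],
    [0,0,0],
    [0,0,0],
    [0,0,0],
    [0,0,0],
    [0,0,0],
    [0,0,0],
  ],
  fingers=[0,0,0,0,0,0,0,0],
)

```text
clock: 17.68
position: [527.3, 257.2, 65.5]
tcp_rot: [-0.164, 0.978, 0.021, 0.129]
ft_force: [-12.8, -5.5, 24.6]
finger_gap: -0.006
gripper_force: 13.6
```

Request:
servo_tool(
  linear=[
    [0,0,0],
    [0,0,0],
    [0,0,0],
    [0,0,0],
  ],
  dr=[
    [0,0,0],
    [0,0,0],
    [0,0,0],
    [0,0,0],
  ],
  fingers=[0,0,0,0],
)

```text
clock: 18.18
position: [527.3, 257.2, 65.5]
tcp_rot: [-0.164, 0.978, 0.021, 0.129]
ft_force: [-13.8, -4.9, 23.8]
finger_gap: -0.004
gripper_force: 13.6
```

Held for about 1.5 s against the stop at about 28 N. Releasing.

Request:
servo_tool(
  linear=[
    [-0.06,-0.02,0.24],
    [-0.12,-0.04,0.48],
    [-0.24,-0.08,0.96],
    [-0.2,0,0.9],
    [0,0,0.9],
    [0,0,0],
    [0,0,0],
  ],
  dr=[
    [0,0,0],
    [0,0,0],
    [0,0,0],
    [0,0,0],
    [0,0,0],
    [0,0,0],
    [0,0,0],
  ],
  fingers=[0,0,0,0,0,0,0],
)

```text
clock: 19.05
position: [502.4, 251.5, 201.6]
tcp_rot: [-0.164, 0.978, 0.021, 0.128]
ft_force: [0.3, -0.7, -0.0]
finger_gap: 0.002
gripper_force: 0.0
```

```bash
python3 btn.py b; python3 - <<'E'
from h import *
for n in("top","side"):
    p=eyes.get_image(n);np.savez("pics/%s7.npz"%n,**{k:p[k] for k in("img","depth","intrinsics","pose")})
a=np.load("pics/top7.npz")["img"][130:220,200:350];b=np.load("pics/side7.npz")["img"][150:240,235:365]
o=np.vstack([cv2.resize(a,(480,288),interpolation=2),cv2.resize(b,(480,300),interpolation=2)])
cv2.imwrite("pics/g.png",o)
E
python3 mod.py top7
```

```text
face offset pct [-2.4734 -1.0534  0.4638  1.9782  3.2869]
0.46 53 [532.3261 257.3757  75.2641] [20.9775 23.7395 26.1024]
green 79 [531.489  257.5027  76.3274] [17.3074 22.1473 23.7136 25.1932 27.2727] (np.int64(217), np.int64(230), np.int64(190), np.int64(199)) (np.float64(222.73417721518987), np.float64(193.84810126582278))
pos [501.6687 251.1937 200.5578] tgt [512.7641 251.7868 120.2963] d/40 [ 0.2774  0.0148 -2.0065] rv/.12 [ 0.0142 -0.0354  0.0013] F.n 0.44003220029072565 h 80.29187423531533
top7
plane z0,slopes 4.779941640026567 [-0.0003  0.0013] rms 1.2619753017212025 1352
x+ [-0.0146 45.9655]
x- [ -0.0447 -59.7031]
y+ [-0.0112 70.8501]
y- [ -0.0031 -69.661 ]
```

View pics/g.png

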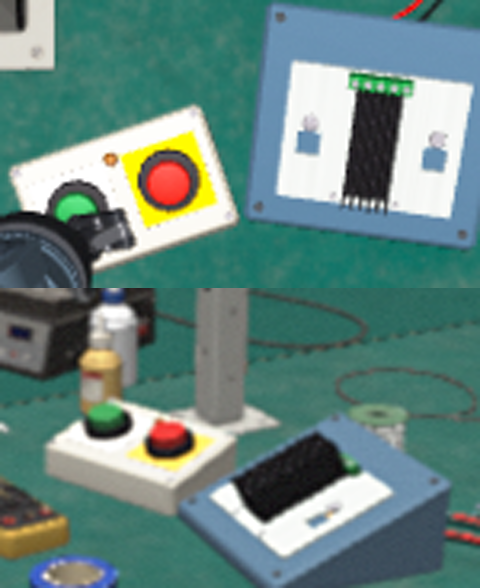

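The green button is back up (height 23.7, the same as before pressing), the module is still home, and the arm is clear.

```bash
python3 -c "
from cell import ctrl
print(ctrl.finish_job())"
```

```text
the job is handed in; nothing more can be done
None
```

The module hangs home on both screws, the green button was held fully down for about 1.5 s and sprang back up, and the job is handed in, but no verdict came back. The one risk is a brief peak of about 41 N at the wrist while pressing, right at the 40 N button limit.

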